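# Index the oven turntable to its next hole

## Task

The cast iron Dutch oven stands on an indexing turntable for oiling. Pull the spring knob up, turn the table clockwise (seen from above) to the very next hole in the steel index plate and let the pin drop fully home there, so that the table is locked. Feel for the hole rather than ramming: never shove the table hard while the pin sits in a hole, and leave everything else on the counter where it is.

Things in the scene. Friction and masses are not known exactly. Their poses are not given: they have to be found in the camera images.
- axis (a point): Vertical axis of the turntable, at counter height (z = 0), under the middle of the black Dutch oven. Oven, wooden disc (115 mm radius) and plunger arm turn together about it and cannot be lifted.
- oven_top (a point): Top of the bail on the oven's lid, 183 mm above the counter, on the axis: the highest point. The pot is 208 mm in diameter at its lid; its two loop handles, 118 mm up, reach 127 mm from the axis.
- knob (a point): Middle of the plunger's black knob: an upright cylinder, 24 mm in diameter, 34 mm tall, 185 mm out from the axis, near the end of the flat aluminium arm. With the pin home this point is 74 mm above the counter. It slides straight up and down in the arm and swings with it; gripped and moved sideways along its circle, it takes the table along.
- bar_end (a point): Top face of the aluminium arm (36 mm wide, top 34 mm above the counter) at its outer end, 205 mm from the axis, 20 mm outward of the knob; the arm points to the robot's left and a little towards it. A barrel, 20 mm in diameter, stands on the arm under the knob up to 54 mm above the counter; the knob's underside is 57 mm up.
- plunger (a joint): How far knob and pin are pulled up, in m: 0 = home in a hole, 0.014 = upper stop. A spring pushes down with about 6 N at 0, 11 N at the top. The pin (10 mm diameter, round tip) sits 9 mm deep in a hole; pulled over 9 mm it clears the plate; let go between holes it rides on the plate's flat top at about 0.009 until it comes over a hole and snaps in.
- turntable (a joint): Angle of the table in rad: 0 at the start, pin in the start hole with 1.5 mm of play either side; grows clockwise seen from above, the knob going away from the robot. It stays where left; about 2 N at the knob turns it, some 3 to 4 N with the pin riding on the plate. The next hole is at 0.41 to 0.71, different each time; one more hole follows 0.38 beyond it. Stops at 1.25.
- start_hole (a point): Mouth of the start hole in the fixed index plate, the curved steel strip under the knob's path (top 22 mm above the counter, 185 mm from the axis to its middle). Its holes are 13 mm wide along the knob's path. The plate's far part gets re-clamped between jobs, so the place of the next hole is not measured: look or feel for it.
- lid_lifter: Bystander: steel lid lifter, a bar 240 mm long with cross bars, lying on the counter; origin underneath, at its middle.
- spoon_rest: Bystander: white ceramic spoon rest, round dish of 110 mm with a tab; origin underneath the dish.
- scrubber: Bystander: plastic dish scrubber, 75 by 50 mm, 59 mm high with its handle; origin underneath.
- wax_tin: Bystander: closed round tin, 64 mm in diameter, 35 mm high, close to the index plate on the robot's left of it; origin underneath.
- oil_brush: Bystander: brush lying on the counter; origin underneath.
- mug: Bystander: ceramic mug, 76 mm in diameter, 85 mm high; origin underneath.

How it is judged:
By the outcome, as a careful person would: the job done as asked, in the order asked, and still so for the second after the job is handed in, with the robot touching nothing.
It also fails if it takes over 45 s, if anything falls off the work surface, if the arm or the gripper's body presses on something with over 40 N, if the wrist force passes 120 N, or if a joint passes its speed limit or range.

## Robot

A 6-joint arm with a two-finger parallel gripper is mounted at the origin on the work surface. World frame = base frame: x ahead of the robot, y to its left, z up, the work surface at z = 0. Lengths are in mm, angles in rad, forces in N, time in s.
With the tool pointing down it reaches from about 350 to 975 mm from the base axis. Payload 7.1 kg.
Tool frame: the origin (TCP) lies at the very end of the fingers, on their centre line; the grasp point (between the pads) lies 19 mm behind it; z points along the fingers, y is the line along which they close (so a half turn about z gives the same grasp; the last joint's range is limited). The gripper opens to 88 mm and grips with 3 to 60 N. Pads are 20 mm wide; open, the fingers measure 115 mm over their backs; the gripper's body (75 mm by 178 mm) begins 61 mm behind the grasp point.
Start: joints at [1.282, 0.423, 1.63, -0, 1.089, -0.019], TCP at [166.555, 602.382, 222.675] pointing down, gripper open.
Joint ranges: [-3, 3], [-0.9, 2.11], [0.09, 2.58], [-1.31, 4.45], [0.11, 2.69], [-2.54, 2.54]. Speed limits (rad/s): [2.39, 2.39, 3.01, 3.14, 3.14, 3.14].

## Interface

Orientations are given as a rotation vector (axis times angle).
In Python, from workcell import ctrl gives the robot as it stands. The module is installed in compiled form; this text tells all that it offers.
- The arm moves only by the shell command python3 -m inch 'ROWS'. ROWS is JSON, a list of rows, each a list of 7 numbers: the shift along the tool's x, y, z scaled (see below), then the turn, a rotation vector about the tool's x, y, z scaled (see below), then the closure, from -1 (fully open) to 1 (shut). In form: [[tx, ty, tz, wx, wy, wz, hand], ...]. A call has 1 to 10 rows; each row is the pose to reach, as a shift and turn from the pose commanded when the call began, along the tool's axes at that moment; what a row does not reach only later rows make up. The controller multiplies each number of a shift by 0.15 m and each number of a turn by pi/4 rad. A row lasts 1/8 s, in which the tool goes at most 62.5 mm and 10.7 degrees, less where a joint would pass 70% of its speed; a pose out of reach is approached as far as the arm can. A call with a number of a shift or a turn outside -1 to 1 is refused whole. A call with a gripper value outside its range is refused whole. The fingers move at their own pace and stop on an object; the grip force is fixed at half the most. Time passes only in rows, so rows that repeat a pose let the fingers close. It gives the time, the measured TCP pose, the force, the opening and the grip force at its end, in the units of the state.
- ctrl.get_obs(): the state, without advancing time (a new reading comes with each control period).
- ctrl.get_image(name): name is "side" or "top" or "wrist"; returns the picture (384x512x3 uint8, red, green, blue); there is no depth.
- ctrl.camera_params(name): a dict with "vfov" (degrees; the focal length in pixels is half the picture's height over the tangent of half this angle, whatever the lens; pixels are square), "cx", "cy" (the principal point, pixels), "eye" and "attitude" of the camera in the world; the wrist camera has in their place "tool_from_camera" (4x4, takes a point from camera to tool coordinates, whose origin is the TCP and whose axes are the flange's). Camera axes: x right, y up, looking along -z (the intrinsics and any distortion apply to the point x, -y, -z); pixel columns grow to the right and rows downward; lengths in mm; the calibration is good to about 2 mm. A picture is of the moment at which its call begins: read the wrist's pose just before it. camera_params takes no time and is no camera call.
- ctrl.close_job(): hands the job in; it is judged then, once.
The state is a dict: "t": time; "qpos": joint angles; "qvel": joint speeds; "joint_torque": joint torques, N m; "ee_pos": TCP position; "orientation": TCP orientation; "ft_force": force on the tool from outside, world axes, zero at the start; "moment": the same for the moment, N m; "width": finger opening in mm; "grasp_force": force on a finger pad.
Only numpy, scipy, OpenCV 4.12 (cv2) and the standard library are available. Lean on these libraries where they do the work, as an engineer would, in place of code of your own. Each camera call takes 0.05 s, during which the arm holds its last target. There are 200 camera calls.

## Working session

There is one attempt and no reset: what is moved stays moved. The work goes in short steps, Python scripts to look and compute and a shell command to move; the robot and the scene stay as the last step left them, time stands still between calls to the robot, and variables do not carry over. Pictures are saved under pics/ and viewed, at most 10 in all, crops included, and the job is handed in when it is done.

```bash
mkdir -p pics; python3 - <<'E'
from workcell import ctrl
import cv2
for n in("top","side","wrist"):
    print(n,ctrl.camera_params(n))
o=ctrl.get_obs();print(o)
for n in("top","side"):
    cv2.imwrite(f"pics/{n}0.png",ctrl.get_image(n)[:,:,::-1])
E
```

```text
top {'vfov': 54.84506221143097, 'cx': 255.68533453776126, 'cy': 188.08622729144523, 'eye': array([ 387.23509198,  -18.59298696, 1155.69863361]), 'attitude': array([ 0.13045003, -0.16509061, -1.58089951])}
side {'vfov': 47.85048195559561, 'cx': 262.0421239898793, 'cy': 192.45027629510298, 'eye': array([ 537.47489248, -927.2744104 ,  972.30912971]), 'attitude': array([ 0.79504321, -0.02672751, -0.04051374])}
wrist {'vfov': 63.75639854059291, 'cx': 247.3410194808932, 'cy': 192.53241406751303, 'tool_from_camera': array([[ 5.93367957e-04,  9.67677824e-01,  2.52188971e-01,
         6.82333435e+01],
       [ 9.99999205e-01, -8.54824256e-04,  9.27189593e-04,
         2.06393634e-01],
       [ 1.11279806e-03,  2.52188221e-01, -9.67677561e-01,
        -1.61296968e+02],
       [ 0.00000000e+00,  0.00000000e+00,  0.00000000e+00,
         1.00000000e+00]])}
{'t': 0.0, 'qpos': array([ 1.28201382e+00,  4.23852740e-01,  1.63068803e+00, -5.35756963e-05,
        1.08860223e+00, -1.89831008e-02]), 'qvel': array([ 2.39715229e-04,  5.04443336e-04,  2.62580324e-05,  6.39560516e-04,
       -9.41606715e-06, -1.55127410e-04]), 'joint_torque': array([ 4.86482713e-04, -5.44644105e+01, -2.73650604e+01,  6.44088001e-02,
        2.30033824e-02, -1.38180749e-04]), 'ee_pos': array([166.40587694, 601.8586378 , 221.89504552]), 'orientation': array([-4.22451206e-01, -3.11286606e+00,  2.41778308e-03]), 'ft_force': array([ 0.31455073, -0.35114021,  0.07343386]), 'moment': array([-0.05389887, -0.01993457,  0.03317385]), 'grasp_force': 0.0, 'width': 87.8234014180168}
```

View pics/top0.png

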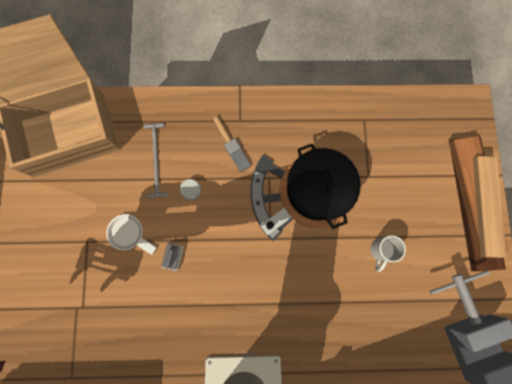

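View pics/side0.png

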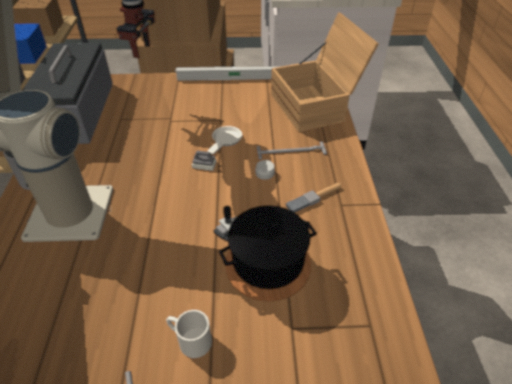

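Top view: the oven is at about (323,185), the knob near (270,225), and the index plate arcs from (270,235) to (263,160). The side view shows the knob at about (227,213), partly beside the pot. I'll calculate positions and enlarge the plate.

```bash
cat > h.py <<'E'
import numpy as np, cv2
from scipy.spatial.transform import Rotation as R
from workcell import ctrl
def cam(n,obs=None):
    p=ctrl.camera_params(n); f=192/np.tan(np.radians(p['vfov']/2))
    if n=='wrist':
        T=np.array(p['tool_from_camera']); A=R.from_rotvec(obs['orientation']).as_matrix()
        M=A@T[:3,:3]; e=A@T[:3,3]+obs['ee_pos']
    else: M=R.from_rotvec(p['attitude']).as_matrix(); e=p['eye']
    return f,p['cx'],p['cy'],M,e
def ray(c,u,v,z):
    f,cx,cy,M,e=c; d=M@np.array([(u-cx)/f,-(v-cy)/f,-1]); return e+d*(z-e[2])/d[2]
def proj(c,P):
    f,cx,cy,M,e=c; q=M.T@(np.array(P)-e); return cx+f*q[0]/-q[2], cy-f*q[1]/-q[2]
E
python3 - <<'E'
from h import *
im=cv2.imread('pics/top0.png'); c=cam('top')
cv2.imwrite('pics/topc.png',cv2.resize(im[140:250,225:375],None,fx=5,fy=5,interpolation=cv2.INTER_CUBIC))
m=(im.max(2)<40).astype(np.uint8)
m=cv2.morphologyEx(m,cv2.MORPH_OPEN,np.ones((15,15),np.uint8))
n,_,s,ce=cv2.connectedComponentsWithStats(m)
for i in range(1,n): print(s[i],ce[i])
print('base',proj(c,(0,0,0)),'tcp',proj(c,(166,602,222)))
for u,v in((323,185),): print(ray(c,u,v,130))
o=ctrl.get_obs(); cv2.imwrite('pics/w0.png',ctrl.get_image('wrist')[:,:,::-1])
E
```

```text
[ 288  149   71   71 4092] [322.66568915 184.34848485]
base (np.float64(243.29597305394282), np.float64(395.87077370660325)) tcp (np.float64(-17.414300316175115), np.float64(359.88958742951195))
[ 588.38608181 -234.1044102   130.        ]
```

View pics/topc.png

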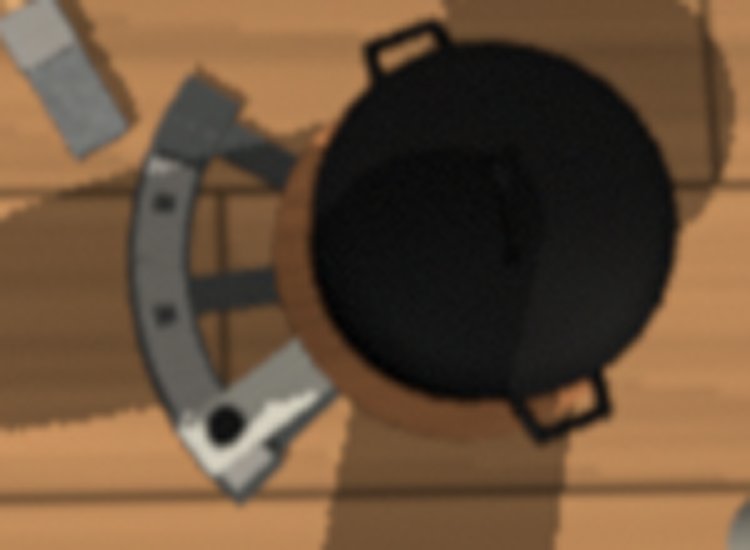

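The crop shows the knob top at about (224,425) and two dark holes at (165,315) and (163,203). In full-picture pixels these are (269.7,224.9), (257.9,202.9) and (257.5,180.5).

```bash
python3 - <<'E'
from h import *
from scipy.optimize import least_squares
im=cv2.imread('pics/top0.png'); c=cam('top'); g=im.max(2).astype(float)
def cen(u,v,r,hi):
    U,V=np.meshgrid(np.arange(u-r,u+r+1),np.arange(v-r,v+r+1)); w=np.clip(hi-g[V,U],0,None); return (U*w).sum()/w.sum(),(V*w).sum()/w.sum()
k=cen(270,225,5,60); h1=cen(258,203,2,95); h2=cen(257,180,2,95)
K=ray(c,*k,91); H1=ray(c,*h1,22); H2=ray(c,*h2,22)
print(k,h1,h2,K,H1,H2)
for z in(118,130,145):
    P=ray(c,322.67,184.35,z);print(z,P,[np.hypot(*(Q-P)[:2]) for Q in(K,H1,H2)])
r=least_squares(lambda a:[np.hypot(*(Q[:2]-a))-185 for Q in(K,H1,H2)],[588,-234]);a=r.x;print('axis',a,r.fun)
an=[np.arctan2(*(Q[:2]-a)[::-1]) for Q in(K,H1,H2)];print(an,an[0]-an[1],an[1]-an[2])
print('reach',np.hypot(*K[:2]))
cs=cam('side');print('side knob proj',proj(cs,(K[0],K[1],74)),proj(cs,(a[0],a[1],183)))
E
```

```text
(np.float64(269.60924750679965), np.float64(224.4877606527652)) (np.float64(257.68975903614455), np.float64(202.66265060240963)) (np.float64(257.21417797888387), np.float64(180.1101055806938)) [482.26871817 -82.0991582   91.        ] [556.50465096 -50.91193298  22.        ] [627.88879616 -50.72138661  22.        ]
118 [ 592.65370511 -235.77210635  118.        ] [np.float64(189.20946153472394), np.float64(188.36145523020238), np.float64(188.37537131754007)]
130 [ 590.27823378 -233.26063592  130.        ] [np.float64(185.78441217595466), np.float64(185.45000502150643), np.float64(186.37363532212515)]
145 [ 587.30889461 -230.12129789  145.        ] [np.float64(181.50480021838575), np.float64(181.83755909641815), np.float64(183.93220646887488)]
axis [ 590.7728624  -232.23514003] [ 0.24028275 -0.46703348  0.26962844]
[np.float64(2.1965990990417192), np.float64(1.7575829563875303), np.float64(1.3690968015349692)] 0.439016142654189 0.3884861548525611
reach 489.2068972403202
side knob proj (np.float64(226.05563917243697), np.float64(210.65636345271506)) (np.float64(267.84426243567526), np.float64(223.78855796545153))
```

View pics/w0.png

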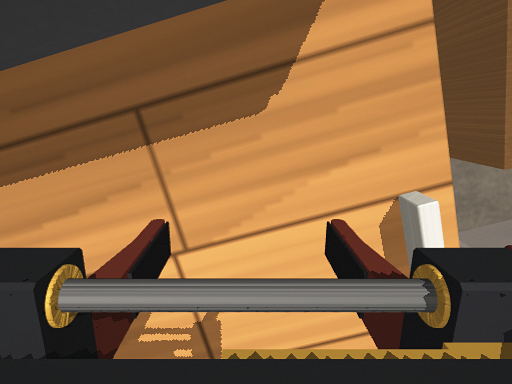

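The measurements agree. All three points lie within 0.5 mm of a 185 mm circle about axis (590.8,-232.2). The next hole is about 0.44 rad away and the one after that 0.39 further. I'll approach with the closing line along the tangent.

```bash
cat >> h.py <<'E'
AX=np.array([590.8,-232.2]); A0=2.1966
def target(th,z,rad=185):   # pose at table angle th
    a=A0-th; r=np.array([np.cos(a),np.sin(a)]); p=np.r_[AX+rad*r,z]
    x=np.r_[r,0]; zz=np.array([0,0,-1.]); y=np.cross(zz,x); return p,np.c_[x,y,zz]
def delta(th,z,rad=185):
    o=ctrl.get_obs(); M=R.from_rotvec(o['orientation']).as_matrix(); p,T=target(th,z,rad)
    print('units',np.round(M.T@(p-o['ee_pos'])/150,3),np.round(R.from_matrix(M.T@T).as_rotvec()/(np.pi/4),3),'at',o['ee_pos'].round(1),'F',o['ft_force'].round(1),'w',round(o['width'],1),'g',round(o['grasp_force'],1),'t',round(o['t'],2))
E
python3 -c "
from h import *
delta(0,222)"; python3 -m inch '[[0,0,0,0,0,0.2,-1],[0.1,-0.4,0,0,0,0.4,-1],[0.1,-0.8,0,0,0,0.6,-1],[0.1,-1,0,0,0,0.86,-1],[0.1,-1,0,0,0,0.86,-1]]'; python3 -c "
from h import *
delta(0,222)"
```

```text
units [-3.246 -3.835  0.005] [-0.001  0.     0.86 ] at [166.4 602.  222.1] F [-0.8  1.   0.3] w 88.0 g 0.0 t 0.15
t: 0.78
ee_pos: [111.6, 460.1, 222.7]
orientation: [1.43, 2.797, -0.001]
ft_force: [-0.8, 0.6, -0.3]
width: 88.1
grasp_force: 0.0
units [-4.379 -0.113  0.007] [-0.001  0.001 -0.   ] at [111.6 460.1 222.7] F [-0.8  0.6 -0.3] w 88.1 g 0.0 t 0.78
```

```bash
python3 -m inch '[[-0.4,0.15,0,0,0,0,-1],[-0.8,0.3,0,0,0,0,-1],[-1,0.4,0,0,0,0,-1]]'; python3 -m inch '[[-0.4,0,0,0,0,0,-1],[-0.8,0,0,0,0,0,-1],[-1,0,0,0,0,0,-1]]'; python3 -m inch '[[-0.4,-0.1,0,0,0,0,-1],[-0.8,-0.2,0,0,0,0,-1],[-1,-0.3,0,0,0,0,-1]]';  python3 -m inch '[[-0.4,0,0,0,0,0,-1],[-0.8,-0.1,0,0,0,0,-1],[-1,-0.2,0,0,0,0,-1],[-1,-0.2,0,0,0,0,-1]]'; python3 -c "
from h import *
delta(0,150)"
```

```text
t: 1.15
ee_pos: [251.1, 375.3, 223.0]
orientation: [1.427, 2.798, 0.002]
ft_force: [-0.9, -0.1, 0.8]
width: 87.9
grasp_force: 0.0
t: 1.52
ee_pos: [339.0, 252.7, 222.9]
orientation: [1.429, 2.797, 0.002]
ft_force: [-0.3, 0.2, -0.1]
width: 87.8
grasp_force: 0.0
t: 1.9
ee_pos: [390.5, 104.0, 223.1]
orientation: [1.428, 2.796, 0.002]
ft_force: [0.4, 0.4, 0.7]
width: 87.6
grasp_force: 0.0
t: 2.4
ee_pos: [453.1, -35.3, 222.7]
orientation: [1.432, 2.795, 0.0]
ft_force: [-0.4, 0.4, 0.4]
width: 87.9
grasp_force: 0.0
units [-0.368 -0.025  0.485] [ 0.001  0.001 -0.002] at [453.1 -35.3 222.7] F [-0.4  0.4  0.4] w 87.9 g 0.0 t 2.4
```

```bash
python3 -m inch '[[-0.368,-0.025,0,0,0,0,-1],[-0.368,-0.025,0.3,0,0,0,-1],[-0.368,-0.025,0.485,0,0,0,-1],[-0.368,-0.025,0.485,0,0,0,-1],[-0.368,-0.025,0.485,0,0,0,-1]]'; python3 - <<'E'
from h import *
delta(0,58)
o=ctrl.get_obs();im=ctrl.get_image('wrist')[:,:,::-1].copy()
c=cam('wrist',o); p,_=target(0,91); print('expected knob top',proj(c,p),'pad centre', proj(c,o['ee_pos']))
cv2.imwrite('pics/w1.png',im)
E
```

```text
t: 3.02
ee_pos: [481.6, -79.7, 150.8]
orientation: [1.427, 2.797, 0.001]
ft_force: [0.7, 0.2, 1.0]
width: 87.7
grasp_force: 0.0
units [-0.017 -0.006  0.619] [0.001 0.001 0.002] at [481.6 -79.7 150.8] F [0.7 0.2 1. ] w 87.7 g 0.0 t 3.02
expected knob top (np.float64(245.90310641800312), np.float64(209.50463848229776)) pad centre (np.float64(246.8721570112178), np.float64(237.81558076050104))
```

View pics/w1.png

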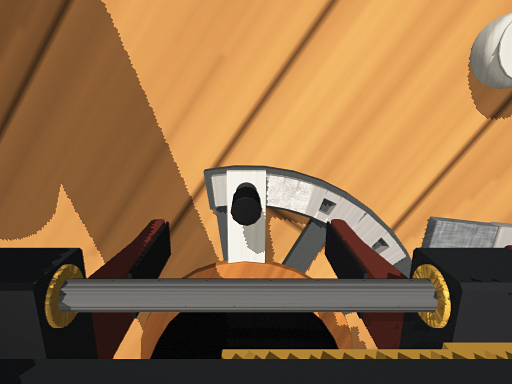

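The knob top's near disc sits at about (246,208), where I predicted it. The two holes are at about (327,206) and (381,243). I'll refine the values with this view.

```bash
python3 - <<'E'
from h import *
o=ctrl.get_obs(); c=cam('wrist',o); g=cv2.imread('pics/w1.png').max(2)
m=(g<45).astype(np.uint8)[175:230,225:270]; 
for y in range(0,55,3): 
    xs=np.where(m[y])[0]; print(175+y, (xs.min()+225,xs.max()+225) if len(xs) else '',end=' ')
K=ray(c,246,209,91)
for u,v in((327,206),(381,243)):
    H=ray(c,u,v,22); d=H[:2]-AX; print('\n',H,np.hypot(*d),A0-np.arctan2(d[1],d[0]))
d=K[:2]-AX;print(K,np.hypot(*d),A0-np.arctan2(d[1],d[0]))
E
```

```text
175  178  181  184  187 (np.int64(242), np.int64(254)) 190 (np.int64(237), np.int64(255)) 193 (np.int64(235), np.int64(257)) 196 (np.int64(234), np.int64(258)) 199 (np.int64(233), np.int64(259)) 202 (np.int64(233), np.int64(259)) 205 (np.int64(232), np.int64(260)) 208 (np.int64(232), np.int64(260)) 211 (np.int64(231), np.int64(260)) 214 (np.int64(232), np.int64(259)) 217 (np.int64(233), np.int64(259)) 220 (np.int64(235), np.int64(256)) 223 (np.int64(239), np.int64(252)) 226  229  
 [558.10505618 -50.94576589  22.        ] 184.17941451947166 0.44734105493122467

 [627.75077038 -49.04900706  22.        ] 186.84123111853836 0.8248816596458617
[482.59574897 -82.17462217  91.        ] 184.97506300695935 0.0009646812994708043
```

```bash
python3 -m inch '[[-0.017,-0.006,0,0,0,0,-1],[-0.017,-0.006,0.3,0,0,0,-1],[-0.017,-0.006,0.5,0,0,0,-1],[-0.017,-0.006,0.615,0,0,0,-0.3],[-0.017,-0.006,0.615,0,0,0,0.3],[-0.017,-0.006,0.615,0,0,0,0.36],[-0.017,-0.006,0.615,0,0,0,0.36],[-0.017,-0.006,0.615,0,0,0,0.36]]'; python3 -c "
from h import *
delta(0,58)
cv2.imwrite('pics/w2.png',ctrl.get_image('wrist')[150:384,120:400,::-1].repeat(2,0).repeat(2,1))"
```

```text
t: 4.08
ee_pos: [481.9, -83.0, 58.4]
orientation: [1.429, 2.796, 0.001]
ft_force: [0.2, -0.1, -0.6]
width: 41.7
grasp_force: 0.0
units [0.002 0.006 0.003] [ 0.001  0.001 -0.   ] at [481.9 -83.   58.4] F [ 0.2 -0.1 -0.6] w 41.7 g 0.0 t 4.08
```

View pics/w2.png

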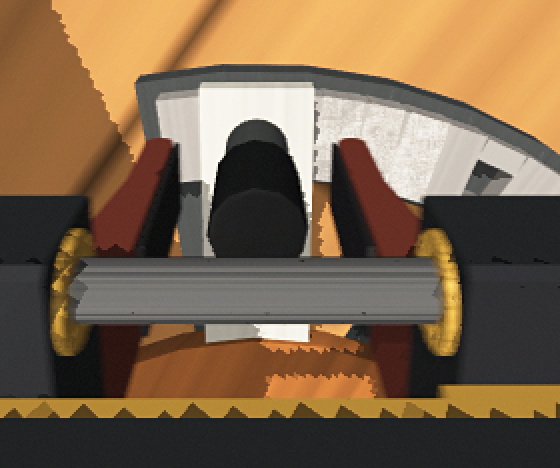

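The knob is centred between the pads: knob about 258, pads 180 and 333 in the crop. Closing.

```bash
python3 -m inch '[[0,0.004,0,0,0,0,0.4],[0,0.004,0,0,0,0,0.4],[0,0.004,0,0,0,0,0.42]]'; python3 -m inch '[[0,0,0,0,0,0,0.46],[0,0,0,0,0,0,0.46]]'; python3 -c "
from h import *
delta(0,58)"
```

```text
t: 4.5
ee_pos: [481.8, -82.5, 57.6]
orientation: [-1.43, -2.797, 0.0]
ft_force: [-0.4, 1.0, -0.0]
width: 25.5
grasp_force: 0.0
t: 4.75
ee_pos: [481.9, -82.5, 57.7]
orientation: [1.43, 2.797, 0.0]
ft_force: [0.9, 2.0, -0.1]
width: 23.8
grasp_force: 5.9
units [-0.001  0.003 -0.002] [ 0.  0. -0.] at [481.9 -82.5  57.7] F [ 0.9  2.  -0.1] w 23.8 g 5.9 t 4.75
```

```bash
python3 -m inch '[[0,0,0,0,0,0,0.7],[0,0,0,0,0,0,1],[0,0,0,0,0,0,1]]';  python3 -m inch '[[0,0,-0.02,0,0,0,1],[0,0,-0.04,0,0,0,1],[0,0,-0.06,0,0,0,1],[0,0,-0.08,0,0,0,1],[0,0,-0.08,0,0,0,1]]'; python3 -c "
from h import *
delta(0.3,70)"
```

```text
t: 5.12
ee_pos: [481.9, -82.5, 57.7]
orientation: [1.43, 2.797, 0.0]
ft_force: [0.6, 2.3, -1.9]
width: 23.5
grasp_force: 30.0
t: 5.75
ee_pos: [481.6, -82.6, 69.7]
orientation: [-1.43, -2.797, 0.0]
ft_force: [2.0, -1.2, -11.4]
width: 23.4
grasp_force: 30.0
units [-0.056  0.37  -0.002] [-0.    -0.     0.382] at [481.6 -82.6  69.7] F [  2.   -1.2 -11.4] w 23.4 g 30.0 t 5.75
```

```bash
python3 -m inch '[[-0.0015,0.0617,0,0,0,0.064,1],[-0.006,0.123,0,0,0,0.127,1],[-0.014,0.184,0,0,0,0.191,1],[-0.025,0.245,0,0,0,0.255,1],[-0.038,0.305,0,0,0,0.318,1],[-0.055,0.365,0,0,0,0.382,1],[-0.075,0.423,0,0,0,0.446,1],[-0.097,0.48,0,0,0,0.509,1],[-0.119,0.529,0,0,0,0.564,1],[-0.119,0.529,0,0,0,0.564,1]]'; python3 - <<'E'
from h import *
delta(0.443,58)
o=ctrl.get_obs();im=ctrl.get_image('wrist')[:,:,::-1]
c=cam('wrist',o); p,_=target(.443,22); print('hole',proj(c,p)); d=o['ee_pos'][:2]-AX; print(np.hypot(*d),A0-np.arctan2(d[1],d[0]))
cv2.imwrite('pics/w3.png',im)
cv2.imwrite('pics/top3.png',ctrl.get_image('top')[:,:,::-1])
E
```

```text
t: 7.0
ee_pos: [556.2, -50.3, 69.1]
orientation: [-2.008, -2.414, 0.001]
ft_force: [1.9, 0.3, -10.7]
width: 23.4
grasp_force: 30.0
units [-0.001  0.006  0.074] [-0.001 -0.001  0.   ] at [556.2 -50.3  69.1] F [  1.9   0.3 -10.7] w 23.4 g 30.0 t 7.0
hole (np.float64(248.22788859139814), np.float64(212.0243353081103))
185.1887620425824 0.43797765313982606
```

View pics/w3.png

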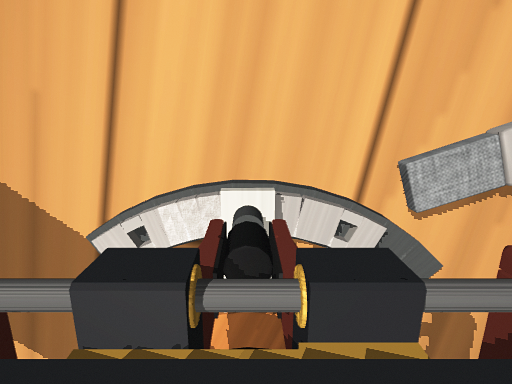

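The picture shows the arm under the knob midway between the start hole (139,237) and the last hole (344,230). The middle hole is hidden under the arm, as it should be. Lowering carefully.

```bash
for i in 1 2; do python3 -m inch '[[0,0.001,0.008,0,0,0,1],[0,0.001,0.008,0,0,0,1]]' | grep -E 'ee_pos|ft'; done;  python3 - <<'E'
from h import *
o=ctrl.get_obs();
c=cam('wrist',ctrl.get_obs());delta(.443,58)
g=cv2.imread('pics/w3.png').max(2)
for u,v in((139,237),(344,230)):
    H=ray(c,u,v,22); d=H[:2]-AX; print(H,np.hypot(*d),A0-np.arctan2(d[1],d[0]))
E
```

```text
ee_pos: [556.1, -50.4, 68.3]
ft_force: [-0.2, 2.4, -10.1]
ee_pos: [556.1, -50.4, 67.0]
ft_force: [-1.0, 2.6, -9.9]
units [-0.001  0.007  0.06 ] [-0.002 -0.001 -0.   ] at [556.1 -50.4  67. ] F [-1.   2.6 -9.9] w 23.3 g 30.0 t 7.6
[483.2673347  -82.55941421  22.        ] 184.27039649493773 0.0026991115441155067
[626.53699397 -50.47261651  22.        ] 185.2079227473895 0.8199776244390953
```

```bash
for i in 1 2 3; do python3 -m inch '[[0,0.001,0.005,0,0,0,1],[0,0.001,0.005,0,0,0,1]]' | grep -E 'ee_pos|ft'; done
```

```text
ee_pos: [556.5, -50.3, 66.3]
ft_force: [-1.9, 3.5, -10.1]
ee_pos: [556.9, -50.3, 65.7]
ft_force: [-2.8, 4.4, -9.4]
ee_pos: [557.1, -50.2, 65.0]
ft_force: [-2.4, 4.7, -8.5]
```

The lift is 7.3 mm and Fz follows the spring, so the pin is entering the hole.

```bash
for i in 1 2 3; do python3 -m inch '[[0,0,0.008,0,0,0,1],[0,0,0.016,0,0,0,1],[0,0,0.016,0,0,0,1]]' | grep -E 'ee_pos|ft'; done
```

```text
ee_pos: [557.2, -50.2, 62.6]
ft_force: [-2.8, 4.9, -8.3]
ee_pos: [557.2, -50.2, 60.3]
ft_force: [-2.8, 5.0, -7.1]
ee_pos: [557.4, -50.2, 58.0]
ft_force: [-1.6, 5.5, -6.6]
```

```bash
python3 -m inch '[[0,0,0.001,0,0,0,0.35],[0,0,0.001,0,0,0,0.2],[0,0,0.001,0,0,0,-0.1],[0,0,0.001,0,0,0,-0.1]]'; python3 -m inch '[[0,0,-0.2,0,0,0,-0.1],[0,0,-0.5,0,0,0,-0.1],[0,0,-0.8,0,0,0,-0.1],[0.4,0,-0.8,0,0,0,-0.1],[0.8,0,-0.8,0,0,0,-0.1],[0.8,0,-0.8,0,0,0,-0.1]]'; python3 - <<'E'
from h import *
o=ctrl.get_obs();im=ctrl.get_image('wrist')[:,:,::-1]; c=cam('wrist',o)
for z in(91,100): print(z,proj(c,target(.443,z)[0]))
t=ctrl.get_image('top')[:,:,::-1]; ct=cam('top'); print([proj(ct,target(.443,z)[0]) for z in(91,100)])
s=ctrl.get_image('side')[:,:,::-1]
a=cv2.resize(t[140:250,200:380],None,fx=4.4,fy=4.4); b=cv2.resize(im[:240,100:500],(600,360))
cv2.imwrite('pics/top4.png',a); cv2.imwrite('pics/w4.png',im)
cv2.imwrite('pics/side4.png',s)
E
```

```text
t: 9.98
ee_pos: [557.8, -50.6, 58.0]
orientation: [2.009, 2.414, 0.001]
ft_force: [-0.2, 0.1, 0.3]
width: 47.6
grasp_force: 0.0
t: 10.72
ee_pos: [534.8, 70.7, 178.0]
orientation: [-2.004, -2.419, -0.001]
ft_force: [0.5, -1.0, 0.5]
width: 48.3
grasp_force: 0.0
91 (np.float64(246.28461202547282), np.float64(323.6387287180272))
100 (np.float64(246.25586696920806), np.float64(330.2243037493771))
[(np.float64(258.08011754940765), np.float64(198.93107707880054)), (np.float64(258.16362614174705), np.float64(198.43877519245936))]
```

View pics/top4.png

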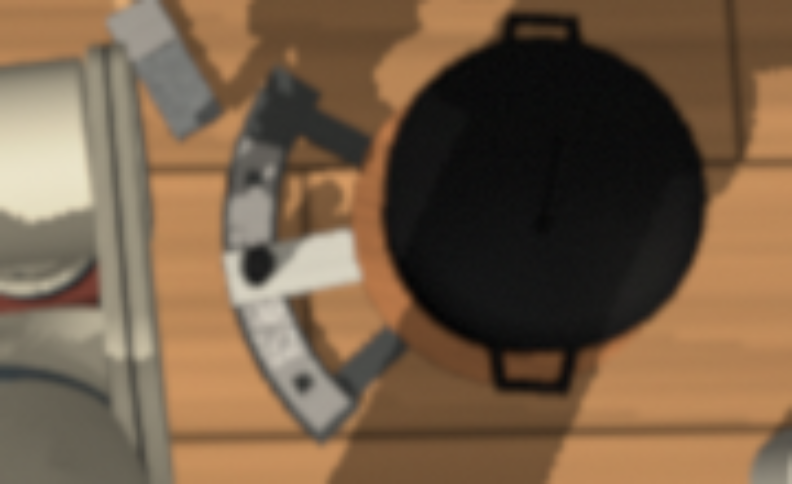

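View pics/w4.png

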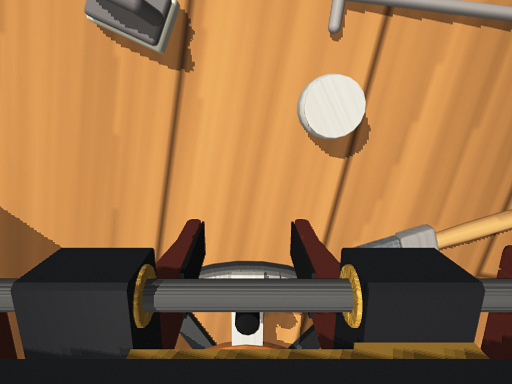

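The top view shows the knob at (258,265) in the crop, on the middle hole, with both other holes uncovered. In the wrist view the knob top is at (247,323), which matches a height of 91 mm, so the pin is home. The bystanders haven't moved and nothing is touching the robot.

```bash
python3 -c "
from workcell import ctrl
print(ctrl.close_job())"
```

```text
the job is handed in; nothing more can be done
None
```

I turned the table clockwise to the next hole, about 0.44 rad on, and the pin dropped home there; the last pictures agree, the gripper is clear, and the job was handed in at about 11 s.

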